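Fit the inspection cover to a crankcase

ROBOT

A 6-joint arm with a two-finger parallel gripper is mounted at the origin on the work surface. World frame = base frame: x ahead of the robot, y to its left, z up, the work surface at z = 0. Lengths are in mm, angles in rad, forces in N, time in s.
With the tool pointing down it reaches from about 350 to 775 mm from the base axis. Payload 7.3 kg.
Tool frame: the origin (TCP) lies between the finger pads; the fingertips stand 14 mm ahead of it and the grasp point (between the pads) lies 5 mm behind it; z points along the fingers, y is the line along which they close (so a half turn about z gives the same grasp; the last joint's range is limited). The gripper opens to 92 mm and grips with 3 to 60 N. Pads are 19 mm wide; open, the fingers measure 130 mm over their backs; the gripper's body (75 mm by 190 mm) begins 47 mm behind the grasp point.
Start: joints at [1.133, 0.342, 1.524, -0, 1.275, -0.146], TCP at [151.015, 502.83, 240.741] pointing down, gripper open.
Joint ranges: [-2.53, 2.53], [-0.77, 2.02], [0.04, 2.7], [-1, 4.14], [0.28, 2.66], [-3.11, 3.11]. Speed limits (rad/s): [2.57, 2.57, 3.14, 3.14, 3.14, 3.14].

INTERFACE

Orientations are given as [roll, pitch, yaw] about the fixed x, y, z axes, in that order (R = Rz(yaw) Ry(pitch) Rx(roll)).
In Python, from plant import get_obs, cams, close_job gives the robot as it stands. The module is installed in compiled form; this text tells all that it offers.
- The arm moves only by the shell command python3 -m creep 'ROWS'. ROWS is JSON, a list of rows, each an object of numbers: "hand": the opening, from 0 (shut) to 1 (fully open); "tx", "ty", "tz": the shift along the tool's x, y, z in m; "spin": the turn about the tool's z in degrees. In form: [{"hand": .., "tx": .., "ty": .., "tz": .., "spin": ..}, ...]. A call has 1 to 5 rows; each row shifts and turns the commanded pose from where the row before left it, along the tool's axes as they then stand; what a row does not reach is not made up. A row lasts 1/8 s, in which the tool goes at most 62.5 mm and 10.7 degrees, less where a joint would pass 70% of its speed; a pose out of reach is approached as far as the arm can. A call is refused whole if a number of a shift passes 0.0625 or a number of a turn 10.7, either way. A call with a gripper value outside its range is refused whole. The fingers move at their own pace and stop on an object; the grip force is fixed at half the most. Time passes only in rows, so rows that do not move let the fingers close. It gives the time, the measured TCP pose, the force, the opening and the grip force at its end, in the units of the state.
- get_obs(): the state, without advancing time (a new reading comes with each control period).
- cams.capture(name): name is "scene" or "top" or "wrist"; returns a dict with "color" (400x640x3 uint8, red, green, blue), "K" (3x3 intrinsics, pixels), "R" (3x3) and "t" (3): a world point X has camera coordinates R X + t. Camera axes: x right, y down, z forward; pixel columns grow to the right and rows downward; lengths in mm; the calibration is good to about 2 mm. A picture is of the moment at which its call begins. There is no depth.
- close_job(): hands the job in; it is judged then, once.
The state is a dict: "time": time; "joint_positions": joint angles; "dq": joint speeds; "tau": joint torques, N m; "tool_pos": TCP position; "tcp_rot": TCP orientation; "contact_force": force on the tool from outside, world axes, zero at the start; "moment": the same for the moment, N m; "grip_width": finger opening in mm; "finger_force": force on a finger pad.
Only numpy, scipy, OpenCV 4.12 (cv2) and the standard library are available. Lean on these libraries where they do the work, as an engineer would, in place of code of your own. Each camera call takes 0.05 s, during which the arm holds its last target. There are 200 camera calls.

TASK

Fit the flat cover plate with the upright fin to the crankcase: tilt it so that its narrow tongue goes in under the overhanging lip, then swing it down until it lies flat and fully home in its pocket. After that slide the steel keeper all the way over the cover's tail to lock it, and let go. Leave the other parts and tools on the bench where they lie.

Things in the scene. Friction and masses are not known exactly. Their poses are not given: they have to be found in the camera images.
- cover: the cover plate: plain aluminium, flat on the bench left or right of the crankcase, fin up. 120 mm long (x), 6 mm thick. Main part 84 mm wide (y) from x = -38 to +60 mm; from x = -60 to -36 mm a narrow tongue 58 mm wide. Origin: centre of the underside, z up, -x points to the tongue. 0.15 to 0.31 kg
- fin (a point): top centre of the cover's upright fin, to hold it by, 36 mm above the underside, over the origin. The fin is 12 mm thick (y), 60 mm long (x from -30 to +30 mm) and rises 30 mm above the plate (z from 6 to 36 mm)
- tongue (a point): the tip of the cover's tongue: middle of its end edge, on the underside (cover x = -60 mm, z = 0)
- tail (a point): the tail of the cover: middle of the opposite end edge, on the underside (cover x = +60 mm, z = 0)
- case: fixed aluminium crankcase on a dark steel frame 250 by 180 mm. Origin: bench level under the middle of the pocket; z up, -x to the lip (roughly towards the robot), +x to the keeper. Pocket: floor at z = 80 mm, rim at z = 88 mm, x from -62 mm (end wall under the lip) to +63 mm (tail wall), 92 mm wide, but 66 mm for x below -48 mm (tongue slot). Beyond the tail wall a deck at z = 88 mm runs to x = +130 mm
- lip_edge (a point): middle of the lip's lower edge: case x = -48 mm, z = 92 mm. The lip is 8 mm thick (top at z = 100 mm) and overhangs the pocket by 14 mm, 12 mm above its floor; behind it the case is solid to x = -90 mm, no higher. The cover is too long to drop in flat: it goes in tongue first, tilted 10 to 16 degrees with the tail high, up to the end wall, then swings down onto the floor
- keeper (a joint): the sliding steel keeper on the deck beyond the pocket's tail: 0 = open, 0.040 (m) = shut, at its stop; starts at 0 to 0.009. Slides along the case's -x (towards the lip) between low guides (tops at z = 100 mm), stays where it is left, takes about 2 N. A slab 40 mm (x) by 56 mm (y), z from 89 to 97 mm; its middle is at case x = 100 mm minus the joint value. Passes over the cover only if that lies flat
- keeper_post (a point): top centre of the keeper's round upright post, to push or hold it by: 14 mm in diameter, 30 mm high (z from 97 to 127 mm), on the keeper's centre line, at case x = 100 mm minus the joint value
- round_cover: bystander: round dished aluminium cover, 110 mm diameter, 32 mm high; origin centre of underside
- socket0: bystander: chromed socket standing upright, 32 mm diameter, 65 mm high; origin centre of underside
- socket1: bystander: chromed socket standing upright, 28 mm diameter, 65 mm high; origin centre of underside
- socket2: bystander: chromed socket standing upright, 26 mm diameter, 65 mm high; origin centre of underside
- bearing: bystander: steel ring bearing lying flat, 62 mm diameter, 16 mm high; origin centre of underside
- spanner: bystander: open spanner lying flat along its own x, 190 mm long; origin near its middle
- mallet: bystander: hammer lying along its own x, 260 mm long; origin near its middle
Things that resemble listed ones, but are neither listed nor needed, are in the scene too. What is shaped like the cover but green is not meant.

How it is judged:
By the outcome, as a careful person would: the job done as asked, in the order asked, and still so for the second after the job is handed in, with the robot touching nothing.
It also fails if it takes over 53 s, if anything falls off the work surface, if the arm or the gripper's body presses on something with over 40 N, if the wrist force passes 120 N, or if a joint passes its speed limit or range.

## Working session

There is one attempt and no reset: what is moved stays moved. The work goes in short steps, Python scripts to look and compute and a shell command to move; the robot and the scene stay as the last step left them, time stands still between calls to the robot, and variables do not carry over. Pictures are saved under pics/ and viewed, at most 10 in all, crops included, and the job is handed in when it is done.

```bash
mkdir -p pics
cat > h.py <<'E'
import numpy as np, cv2
from plant import get_obs, cams, close_job
def cap(n,f=None):
    c=cams.capture(n)
    if f: cv2.imwrite(f,c["color"][:,:,::-1])
    return c
def ray(c,u,v,z):
    R=np.array(c["R"]);t=np.array(c["t"]);o=-R.T@t
    d=R.T@np.linalg.inv(c["K"])@np.array([u,v,1.]);return o+d*(z-o[2])/d[2]
def proj(c,X):
    p=np.array(c["K"])@(np.array(c["R"])@np.array(X,float)+np.array(c["t"]));return p[:2]/p[2]
E
python3 - <<'E'
from h import *
import pickle
o=get_obs();print(o)
d={n:cap(n,f'pics/{n}0.png') for n in("top","scene")}
pickle.dump(d,open('c0.pkl','wb'))
for n in d: print(n,-np.array(d[n]["R"]).T@d[n]["t"],d[n]["K"][0])
E
```

```text
{'time': 0.0, 'joint_positions': array([ 1.13301187e+00,  3.42721948e-01,  1.52504185e+00,  3.14900683e-05,
        1.27541020e+00, -1.45975496e-01]), 'dq': array([-3.25057900e-04, -2.92162209e-04, -6.61370796e-04, -1.51730199e-03,
        2.16440322e-05, -4.17509083e-05]), 'tau': array([-9.04145622e-05, -4.31248248e+01, -2.44221747e+01,  7.16794655e-02,
        5.61040943e-02, -1.67104563e-04]), 'tool_pos': array([150.82098617, 502.45260041, 240.03669261]), 'tcp_rot': array([-3.14003251e+00, -2.59809152e-04,  2.84977430e+00]), 'contact_force': array([-0.12315536, -0.40761706, -0.96855321]), 'moment': array([ 0.03219215, -0.00465722, -0.0022391 ]), 'finger_force': 0.0, 'grip_width': 92.12222276428308}
top [3.33942287e+02 1.34959578e+00 1.36225164e+03] [434.56893124   0.         318.38306628]
scene [1221.59012697 -389.0235138   905.61852869] [422.78391818   0.         316.82026681]
```

View pics/top0.png

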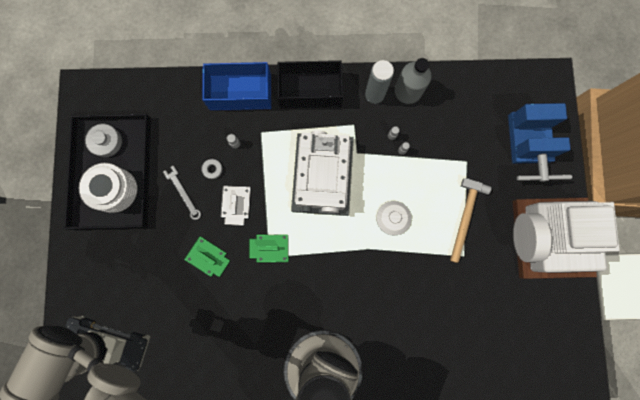

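View pics/scene0.png

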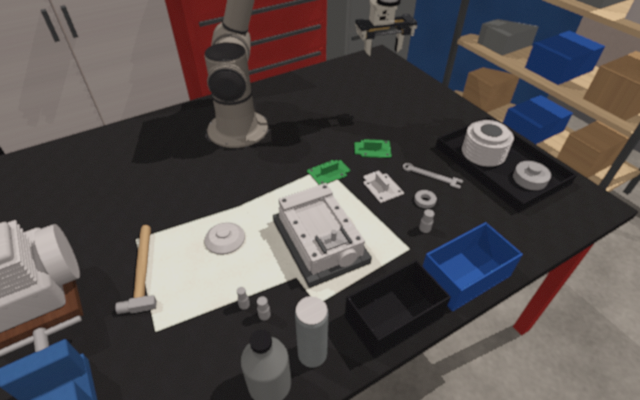

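The top view shows the plain aluminium cover at (236,205). The lookalikes are the green ones at (207,256) and (269,248), plus the round cover at (394,217), so I choose (236,205). The case is at (323,172), its lip end near row 200 and the keeper near (326,143). Next I check this in a close crop.

Run:
```python
import cv2
t=cv2.imread('pics/top0.png');s=cv2.imread('pics/scene0.png')
a=cv2.resize(t[115:245,205:365],(800,650),interpolation=cv2.INTER_CUBIC)[:600]
cv2.imwrite('pics/crop_t.png',a)
cv2.imwrite('pics/crop_s.png',cv2.resize(s[160:285,260:420],(768,600),interpolation=cv2.INTER_CUBIC))
```

```text
(no output)
```

View pics/crop_t.png

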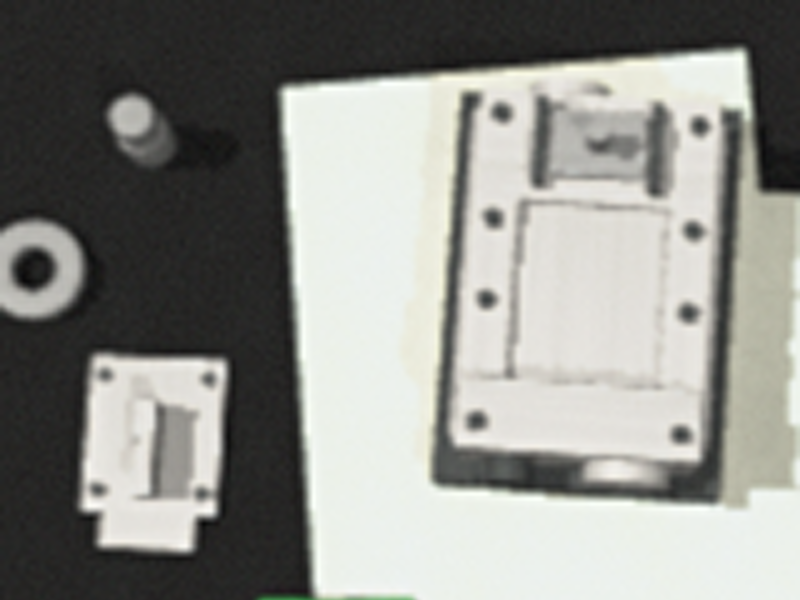

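View pics/crop_s.png

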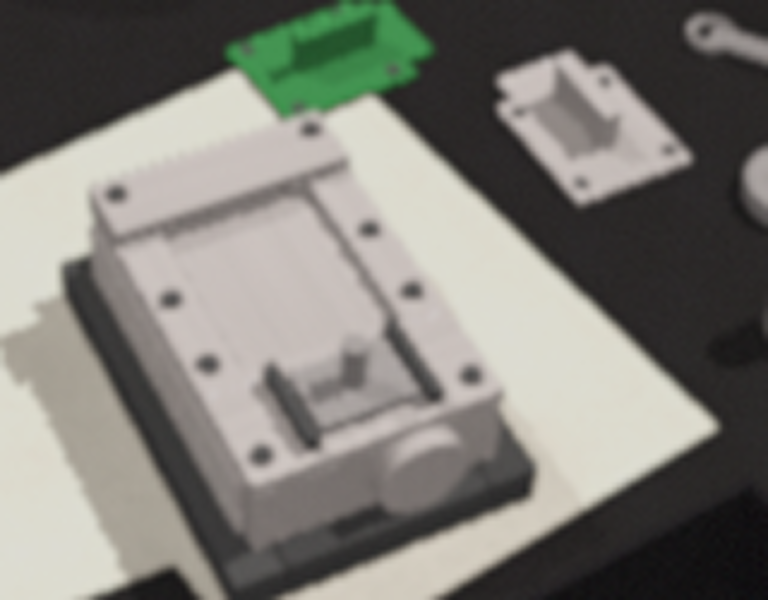

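The crops show the plain cover's tail corners at (92,353) and (228,358), its tongue end at (97,548)–(195,552) and the fin up, so the tongue points at the robot. On the case, the pocket's tail wall is at (522,202)–(670,210), the lip front at v≈380 and the lip back at (450,445)–(700,460). The moves can't tilt the tool. So I'll swing the cover in the grip by lowering its tail onto the lip's back edge.

```bash
cat > fit.py <<'E'
from h import *
import pickle
from scipy.optimize import least_squares
d=pickle.load(open('c0.pkl','rb'))
T=lambda u,v:('top',205+u/5,115+v/5)
S=lambda u,v:('scene',260+u/4.8,160+v/4.8)
def fit(name,pts,x0):
    def w(p,X): c,s=np.cos(p[2]),np.sin(p[2]); return [p[0]+c*X[0]-s*X[1],p[1]+s*X[0]+c*X[1],X[2]]
    f=lambda p:np.concatenate([proj(d[m[0]],w(p,X))-m[1:] for m,X in pts])
    r=least_squares(f,x0,x_scale=[10,10,.1],loss='soft_l1');print(name,r.x.round(3),np.degrees(r.x[2]).round(2));print(f(r.x).reshape(-1,2).round(1).tolist());return r.x
fit('cover',[(T(92,353),(60,42,6)),(T(228,358),(60,-42,6)),(T(97,548),(-60,29,6)),(T(195,552),(-60,-29,6)),
 (S(690,157),(60,42,6)),(S(583,205),(60,-42,6)),(S(500,82),(-60,-29,6)),(S(570,50),(-60,29,6)),
 (T(80,512),(-38,42,6)),(T(217,517),(-38,-42,6))],[420,250,0.])
k=fit('case',[(T(522,202),(63,46,88)),(T(672,210),(63,-46,88)),(T(510,378),(-48,46,100)),(T(661,385),(-48,-46,100)),
 (S(305,187),(-48,46,100)),(S(165,238),(-48,-46,100))],[500,0,0.])
for X in [(80,0,97),(-90,0,100),(92,0,127),(-48,0,92)]:
    c,s=np.cos(k[2]),np.sin(k[2]);W=[k[0]+c*X[0]-s*X[1],k[1]+s*X[0]+c*X[1],X[2]]
    a=proj(d['top'],W);b=proj(d['scene'],W);print(X,np.round(W),((a-[205,115])*5).round(),((b-[260,160])*4.8).round())
E
python3 fit.py
```

```text
cover [ 5.06235e+02  2.64549e+02 -5.90000e-02] -3.37
[[0.0, 0.4], [-0.7, 0.3], [0.6, -0.7], [-0.5, -0.8], [0.2, -0.2], [-0.7, -1.0], [-1.0, -1.0], [-0.1, 0.1], [0.3, -0.6], [-0.3, -0.7]]
case [ 5.78267e+02 -1.23410e+01 -8.10000e-02] -4.65
[[-0.4, -1.0], [0.2, -0.9], [-0.5, -0.4], [0.6, -0.0], [-0.0, -3.6], [-2.1, -3.4]]
(80, 0, 97) [658. -19.  97.] [598. 170.] [336. 358.]
(-90, 0, 100) [489.  -5. 100.] [582. 451.] [200. 148.]
(92, 0, 127) [670. -20. 127.] [600. 137.] [349. 336.]
(-48, 0, 92) [530.  -8.  92.] [586. 382.] [231. 205.]
```

```bash
cat > go.py <<'E'
from h import *
import sys
from scipy.spatial.transform import Rotation as Ro
def rel(x,y,z,yawdeg=None):
    o=get_obs();R=Ro.from_euler('xyz',o["tcp_rot"]).as_matrix();d=R.T@(np.array([x,y,z])-o["tool_pos"])
    print('t',o["time"],'tcp',o["tool_pos"].round(1),'rot',np.degrees(o["tcp_rot"]).round(2),'F',o["contact_force"].round(1),'grip',round(o["grip_width"],1),round(o["finger_force"],1))
    print('shift',d.round(1),'spin',None if yawdeg is None else round((np.degrees(o["tcp_rot"][2])-yawdeg+90)%180-90,2))
if __name__=='__main__': rel(*map(float,sys.argv[1:]))
E
python3 -m creep '[{"spin":-6.7},{"spin":-6.6}]'; python3 go.py 506 264.5 120 -3.4
```

```text
t 0.1 tcp [150.9 502.5 240.1] rot [-1.7992e+02 -1.0000e-02  1.6328e+02] F [-0.2 -0.8 -0.2] grip 91.8 0.0
shift [-408.6 -125.6  120.2] spin -13.32invalid input at $[0]: expected keys hand, tx, ty, tz, spin
```

```bash
python3 -m creep '[{"hand":1,"tx":0,"ty":0,"tz":0,"spin":-6.7},{"hand":1,"tx":0,"ty":0,"tz":0,"spin":-6.6}]'; python3 go.py 506 264.5 150 -3.4
```

```text
time: 0.35
tool_pos: [150.9, 502.6, 240.3]
tcp_rot: [-3.141, -0.0, 3.086]
contact_force: [0.2, -0.6, 0.0]
grip_width: 91.8
finger_force: 0.0
t 0.35 tcp [150.9 502.6 240.3] rot [-1.7995e+02 -2.0000e-02  1.7680e+02] F [ 0.2 -0.6  0. ] grip 91.8 0.0
shift [-367.9 -217.8   90.4] spin 0.2
```

```bash
python3 -m creep '[{"hand":1,"tx":-0.046,"ty":-0.027,"tz":0,"spin":0},{"hand":1,"tx":-0.046,"ty":-0.027,"tz":0,"spin":0},{"hand":1,"tx":-0.046,"ty":-0.027,"tz":0,"spin":0},{"hand":1,"tx":-0.046,"ty":-0.027,"tz":0,"spin":0}]' >/dev/null; python3 -m creep '[{"hand":1,"tx":-0.046,"ty":-0.027,"tz":0,"spin":0},{"hand":1,"tx":-0.046,"ty":-0.027,"tz":0,"spin":0},{"hand":1,"tx":-0.046,"ty":-0.028,"tz":0.02,"spin":0},{"hand":1,"tx":-0.046,"ty":-0.028,"tz":0.02,"spin":0},{"hand":1,"tx":0,"ty":0,"tz":0,"spin":0}]' ; python3 go.py 506 264.5 24 -3.4
python3 - <<'E'
from h import *
import pickle
c=cap('wrist','pics/w1.png');pickle.dump(c,open('w1.pkl','wb'))
print(proj(c,[506,264.5,36]))
E
```

```text
time: 1.48
tool_pos: [506.9, 260.4, 198.2]
tcp_rot: [-3.14, -0.003, 3.077]
contact_force: [-0.5, -0.3, 0.8]
grip_width: 91.9
finger_force: 0.0
t 1.475 tcp [506.9 260.4 198.2] rot [-179.88   -0.19  176.32] F [-0.5 -0.3  0.8] grip 91.9 0.0
shift [  0.6   4.4 174.2] spin -0.28
[322.42744105 187.16703675]
```

View pics/w1.png

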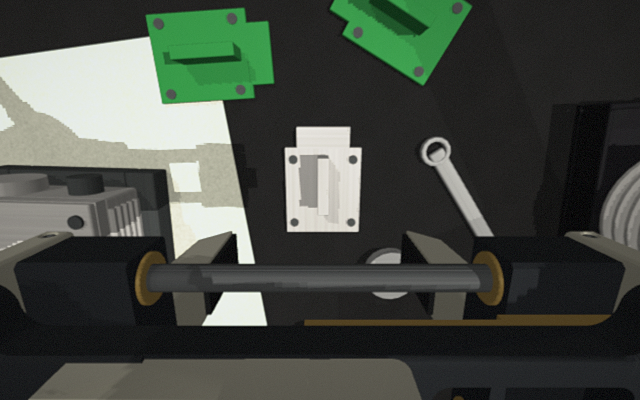

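The wrist view shows the plain cover with its tongue end at (297..350,127), tail edge at (287..361,232) and fin top centred near (322,185). My prediction for the fin was (322,187), so the measurement agrees. I'll go down onto the fin.

```bash
python3 - <<'E'
from h import *
import pickle
c=pickle.load(open('w1.pkl','rb'))
P={n:ray(c,u,v,6)[:2] for n,u,v in(('tg1',297,127),('tg2',350,127),('tl1',286,232),('tl2',361,232))}
print({k:v.round(1) for k,v in P.items()}); a=(P['tg1']+P['tg2'])/2;b=(P['tl1']+P['tl2'])/2
print((a+b)/2,np.linalg.norm(b-a),np.degrees(np.arctan2(*(b-a)[::-1])), ray(c,322.5,184.5,36))
E
python3 -m creep '[{"hand":1,"tx":0,"ty":0.004,"tz":0.05,"spin":0},{"hand":1,"tx":0,"ty":0,"tz":0.05,"spin":0},{"hand":1,"tx":0,"ty":0,"tz":0,"spin":0}]'; python3 go.py 506 264.5 24 -3.4
```

```text
{'tg1': array([444.9, 241.1]), 'tg2': array([448.6, 298. ]), 'tl1': array([564. , 218.3]), 'tl2': array([569.5, 306.4])}
[506.75361905 265.95134898] 120.212905216629 -3.4320494588948756 [503.20354546 264.74494329  36.        ]
time: 1.9
tool_pos: [502.4, 267.4, 98.1]
tcp_rot: [-3.139, -0.007, 3.083]
contact_force: [-0.8, -1.2, 0.5]
grip_width: 92.1
finger_force: 0.0
t 1.9 tcp [502.4 267.4  98.1] rot [-179.84   -0.42  176.66] F [-0.8 -1.2  0.5] grip 92.1 0.0
shift [-4.3 -2.5 74.1] spin 0.06
```

```bash
python3 -m creep '[{"hand":1,"tx":-0.004,"ty":-0.002,"tz":0.03,"spin":0},{"hand":1,"tx":0,"ty":0,"tz":0.03,"spin":0},{"hand":1,"tx":0,"ty":0,"tz":0.012,"spin":0},{"hand":1,"tx":0,"ty":0,"tz":0,"spin":0}]'; python3 go.py 506.5 265 24 -3.4
```

```text
time: 2.4
tool_pos: [509.8, 265.6, 29.9]
tcp_rot: [3.141, 0.001, 3.082]
contact_force: [-0.3, -0.1, -0.0]
grip_width: 91.5
finger_force: 0.0
t 2.4 tcp [509.8 265.6  29.9] rot [1.7997e+02 5.0000e-02 1.7661e+02] F [-0.3 -0.1 -0. ] grip 91.5 0.0
shift [ 3.2 -0.8  5.9] spin 0.01
```

```bash
python3 -m creep '[{"hand":1,"tx":0.002,"ty":-0.001,"tz":0.005,"spin":0},{"hand":1,"tx":0,"ty":0,"tz":0,"spin":0}]'; python3 -m creep '[{"hand":0,"tx":0,"ty":0,"tz":0,"spin":0},{"hand":0,"tx":0,"ty":0,"tz":0,"spin":0},{"hand":0,"tx":0,"ty":0,"tz":0,"spin":0},{"hand":0,"tx":0,"ty":0,"tz":0,"spin":0},{"hand":0,"tx":0,"ty":0,"tz":0,"spin":0}]'
```

```text
time: 2.65
tool_pos: [507.5, 264.3, 24.4]
tcp_rot: [3.141, 0.001, 3.082]
contact_force: [0.3, -0.6, 0.4]
grip_width: 91.8
finger_force: 0.0
time: 3.28
tool_pos: [507.4, 264.2, 23.7]
tcp_rot: [3.142, -0.0, 3.082]
contact_force: [0.3, 0.3, 0.0]
grip_width: 46.3
finger_force: 0.0
```

```bash
python3 -m creep '[{"hand":0,"tx":0,"ty":0,"tz":0,"spin":0},{"hand":0,"tx":0,"ty":0,"tz":0,"spin":0},{"hand":0,"tx":0,"ty":0,"tz":0,"spin":0},{"hand":0,"tx":0,"ty":0,"tz":0,"spin":0},{"hand":0,"tx":0,"ty":0,"tz":0,"spin":0}]'>/dev/null; python3 -m creep '[{"hand":0,"tx":0,"ty":0,"tz":0,"spin":0},{"hand":0,"tx":0,"ty":0,"tz":0,"spin":0}]'
```

```text
time: 4.15
tool_pos: [507.4, 264.1, 23.7]
tcp_rot: [-3.142, -0.0, 3.082]
contact_force: [0.1, -0.8, -0.1]
grip_width: 11.6
finger_force: 30.0
```

```bash
python3 -m creep '[{"hand":0,"tx":0,"ty":0,"tz":-0.04,"spin":0},{"hand":0,"tx":0,"ty":0,"tz":-0.06,"spin":0},{"hand":0,"tx":0,"ty":0,"tz":-0.06,"spin":1.25},{"hand":0,"tx":0,"ty":0,"tz":0,"spin":0}]'; python3 go.py 440.7 -1.1 184 -4.65
```

```text
time: 4.65
tool_pos: [509.7, 265.1, 188.7]
tcp_rot: [3.137, 0.009, 3.06]
contact_force: [1.0, -0.4, -3.2]
grip_width: 11.9
finger_force: 30.0
t 4.65 tcp [509.7 265.1 188.7] rot [179.75   0.53 175.34] F [ 1.  -0.4 -3.2] grip 11.9 30.0
shift [  47.2 -271.     3.1] spin -0.01
```

```bash
python3 -m creep '[{"hand":0,"tx":0.009,"ty":-0.054,"tz":0,"spin":0},{"hand":0,"tx":0.009,"ty":-0.054,"tz":0,"spin":0},{"hand":0,"tx":0.01,"ty":-0.054,"tz":0,"spin":0},{"hand":0,"tx":0.01,"ty":-0.054,"tz":0,"spin":0},{"hand":0,"tx":0.01,"ty":-0.054,"tz":0,"spin":0}]'>/dev/null;python3 -m creep '[{"hand":0,"tx":0,"ty":0,"tz":0,"spin":0},{"hand":0,"tx":0,"ty":0,"tz":0.025,"spin":0},{"hand":0,"tx":0,"ty":0,"tz":0,"spin":0}]'; python3 go.py 440.7 -1.1 130 -4.65
python3 - <<'E'
from h import *
import pickle
c=cap('top');s=cap('scene');pickle.dump((c,s),open('c2.pkl','wb'))
a=cv2.resize(c["color"][120:240,265:385],(600,600),interpolation=cv2.INTER_CUBIC)
b=cv2.resize(s["color"][130:310,260:400][:, :],(200*1,257))
cv2.imwrite('pics/c2.png',a[:,:,::-1])
E
```

```text
time: 5.65
tool_pos: [435.9, -0.2, 156.6]
tcp_rot: [3.141, -0.006, 3.061]
contact_force: [-0.4, -0.1, -3.1]
grip_width: 11.8
finger_force: 30.0
t 5.65 tcp [ 4.359e+02 -2.000e-01  1.566e+02] rot [179.95  -0.33 175.36] F [-0.4 -0.1 -3.1] grip 11.8 30.0
shift [-5.  -0.6 26.6] spin 0.01
```

View pics/c2.png

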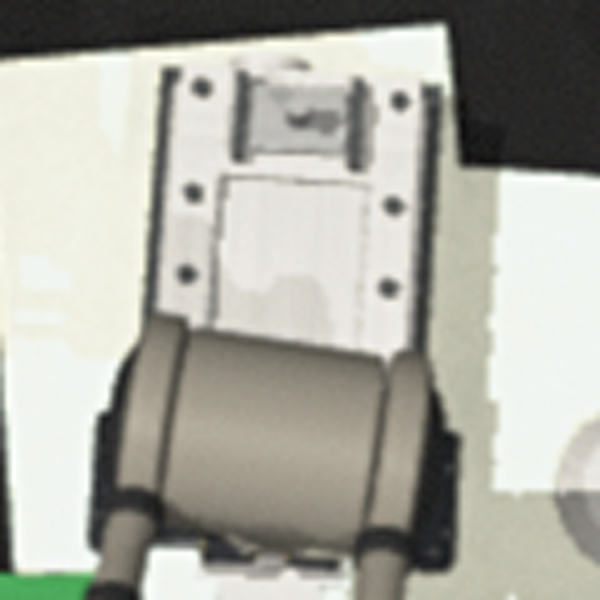

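The arm hides the lip in the top view. The pocket's tail wall is at (222..368,180), as before. I'll lower in small steps and watch the force.

```bash
python3 -m creep '[{"hand":0,"tx":0,"ty":0,"tz":0.012,"spin":0},{"hand":0,"tx":0,"ty":0,"tz":0.012,"spin":0},{"hand":0,"tx":0,"ty":0,"tz":0,"spin":0},{"hand":0,"tx":0,"ty":0,"tz":0,"spin":0}]'; python3 go.py 440.7 -1.1 126 -4.65
```

```text
time: 6.25
tool_pos: [437.7, -1.0, 134.7]
tcp_rot: [3.141, 0.0, 3.06]
contact_force: [0.0, -0.2, -2.1]
grip_width: 11.8
finger_force: 30.0
t 6.25 tcp [437.7  -1.  134.7] rot [179.99   0.   175.33] F [ 0.  -0.2 -2.1] grip 11.8 30.0
shift [-3.   0.2  8.7] spin -0.02
```

```bash
python3 -m creep '[{"hand":0,"tx":-0.003,"ty":0,"tz":0.008,"spin":0},{"hand":0,"tx":0,"ty":0,"tz":0,"spin":0}]'; for i in 1; do python3 -m creep '[{"hand":0,"tx":0,"ty":0,"tz":0.003,"spin":0},{"hand":0,"tx":0,"ty":0,"tz":0,"spin":0}]'; python3 -m creep '[{"hand":0,"tx":0,"ty":0,"tz":0.003,"spin":0},{"hand":0,"tx":0,"ty":0,"tz":0,"spin":0}]'; done
```

```text
time: 6.5
tool_pos: [440.5, -1.3, 126.2]
tcp_rot: [3.141, -0.001, 3.06]
contact_force: [-0.3, 0.1, -3.5]
grip_width: 11.7
finger_force: 30.0
time: 6.75
tool_pos: [440.7, -1.3, 123.7]
tcp_rot: [3.142, 0.0, 3.06]
contact_force: [0.2, -0.2, -2.6]
grip_width: 11.8
finger_force: 30.0
time: 7.0
tool_pos: [439.8, -1.2, 121.0]
tcp_rot: [-3.142, -0.001, 3.06]
contact_force: [-4.0, 0.2, 3.6]
grip_width: 12.0
finger_force: 30.0
```

```bash
python3 -m creep '[{"hand":0,"tx":0,"ty":0,"tz":0.003,"spin":0},{"hand":0,"tx":0,"ty":0,"tz":0.003,"spin":0},{"hand":0,"tx":0,"ty":0,"tz":0,"spin":0}]'; python3 -m creep '[{"hand":0,"tx":0,"ty":0,"tz":0.002,"spin":0},{"hand":0,"tx":0,"ty":0,"tz":0,"spin":0}]';python3 -m creep '[{"hand":0,"tx":0,"ty":0,"tz":-0.03,"spin":0},{"hand":0,"tx":0,"ty":0,"tz":-0.03,"spin":0},{"hand":0,"tx":0,"ty":0,"tz":0,"spin":0}]'
python3 - <<'E'
from h import *
import pickle
s=cap('scene');pickle.dump(s,open('c3.pkl','wb'));w=cap('wrist')
a=cv2.resize(s["color"][110:260,230:390],(560,525),interpolation=cv2.INTER_CUBIC)
cv2.imwrite('pics/c3.png',a[:,:,::-1])
E
```

```text
time: 7.38
tool_pos: [438.6, -1.1, 114.6]
tcp_rot: [3.142, -0.004, 3.06]
contact_force: [-7.8, -1.2, 6.2]
grip_width: 12.2
finger_force: 30.0
time: 7.62
tool_pos: [438.5, -1.0, 112.7]
tcp_rot: [3.142, -0.004, 3.06]
contact_force: [-7.9, -0.7, 6.4]
grip_width: 12.0
finger_force: 30.0
time: 8.0
tool_pos: [441.9, -1.5, 174.2]
tcp_rot: [-3.141, 0.005, 3.06]
contact_force: [0.1, 0.2, -2.9]
grip_width: 11.3
finger_force: 30.0
```

View pics/c3.png

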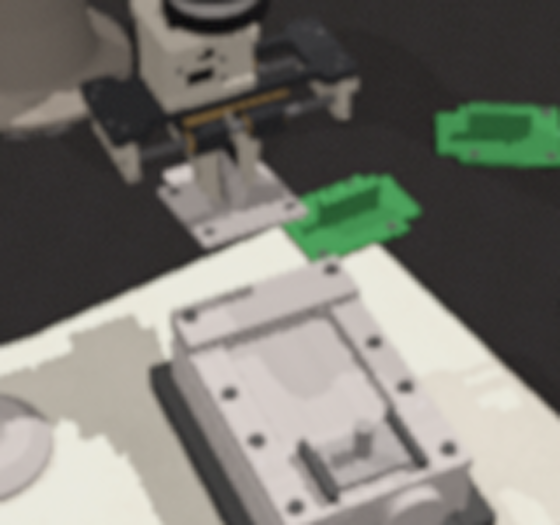

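Run:
```python
from h import *
import pickle
s=pickle.load(open('c3.pkl','rb'))
def W(p,th,X,yaw=-4.65,ph=(1,29)):
    c,sn=np.cos(np.radians(th)),np.sin(np.radians(th));dx,dz=X[0]-ph[0],X[2]-ph[1]
    x=c*dx-sn*dz;z=sn*dx+c*dz;a=np.radians(yaw)
    return [p[0]+x*np.cos(a)-X[1]*np.sin(a),p[1]+x*np.sin(a)+X[1]*np.cos(a),p[2]+z]
for th in(0,8,12,14,16,20):
    print(th,[((proj(s,W([441.9,-1.5,179.2],th,X))-[230,110])*3.5).round().tolist() for X in((60,-42,6),(60,42,6),(-38,-42,6),(-60,-29,6))])
```

```text
0 [[203.0, 256.0], [305.0, 223.0], [154.0, 179.0], [158.0, 158.0]]
8 [[204.0, 250.0], [307.0, 216.0], [156.0, 187.0], [161.0, 169.0]]
12 [[204.0, 246.0], [307.0, 213.0], [157.0, 191.0], [162.0, 174.0]]
14 [[204.0, 245.0], [308.0, 211.0], [158.0, 193.0], [163.0, 177.0]]
16 [[204.0, 243.0], [308.0, 209.0], [158.0, 194.0], [164.0, 180.0]]
20 [[204.0, 238.0], [308.0, 205.0], [160.0, 198.0], [166.0, 185.0]]
```

By the fit, the cover now hangs at about 13–14° with the tail high: tail corners (206,243) and (306,211), main corner (160,192), tongue corner (163,178). I'll carry it over the pocket with the tongue just clear of the lip.

```bash
python3 go.py 588.5 -13.2 140 -4.65; python3 -m creep '[{"hand":0,"tx":-0.049,"ty":0,"tz":0,"spin":0},{"hand":0,"tx":-0.049,"ty":0,"tz":0,"spin":0},{"hand":0,"tx":-0.049,"ty":0,"tz":0.015,"spin":0},{"hand":0,"tx":0,"ty":0,"tz":0.015,"spin":0},{"hand":0,"tx":0,"ty":0,"tz":0,"spin":0}]'; python3 -m creep '[{"hand":0,"tx":0,"ty":0,"tz":0,"spin":0},{"hand":0,"tx":0,"ty":0,"tz":0,"spin":0}]'; python3 go.py 588.5 -13.2 120 -4.65
```

```text
t 8.1 tcp [440.2  -1.2 172. ] rot [ 1.7999e+02 -3.0000e-02  1.7533e+02] F [-0.7  0.  -2.7] grip 11.9 30.0
shift [-1.488e+02  1.000e-01  3.190e+01] spin -0.02
time: 8.72
tool_pos: [584.7, -12.9, 139.3]
tcp_rot: [3.141, -0.007, 3.06]
contact_force: [-0.9, 0.2, -2.2]
grip_width: 11.4
finger_force: 30.0
time: 8.98
tool_pos: [586.9, -13.2, 143.6]
tcp_rot: [3.142, 0.001, 3.06]
contact_force: [-0.4, -0.6, -2.6]
grip_width: 11.8
finger_force: 30.0
t 8.975 tcp [586.9 -13.2 143.6] rot [1.8000e+02 7.0000e-02 1.7533e+02] F [-0.4 -0.6 -2.6] grip 11.8 30.0
shift [-1.6  0.2 23.6] spin -0.02
```

```bash
python3 -m creep '[{"hand":0,"tx":-0.002,"ty":0,"tz":0.01,"spin":0},{"hand":0,"tx":0,"ty":0,"tz":0.008,"spin":0},{"hand":0,"tx":0,"ty":0,"tz":0,"spin":0},{"hand":0,"tx":0,"ty":0,"tz":0,"spin":0}]';python3 -m creep '[{"hand":0,"tx":0,"ty":0,"tz":0.004,"spin":0},{"hand":0,"tx":0,"ty":0,"tz":0,"spin":0}]'; python3 -m creep '[{"hand":0,"tx":0,"ty":0,"tz":0.002,"spin":0},{"hand":0,"tx":0,"ty":0,"tz":0,"spin":0}]'
```

```text
time: 9.48
tool_pos: [589.1, -13.4, 124.7]
tcp_rot: [3.142, -0.0, 3.06]
contact_force: [-0.2, 0.6, -2.5]
grip_width: 11.9
finger_force: 30.0
time: 9.72
tool_pos: [588.9, -13.4, 120.4]
tcp_rot: [3.141, -0.001, 3.06]
contact_force: [1.2, -0.7, -3.0]
grip_width: 11.7
finger_force: 30.0
time: 9.98
tool_pos: [589.0, -13.4, 118.6]
tcp_rot: [3.141, -0.0, 3.06]
contact_force: [-0.5, -0.4, -2.4]
grip_width: 11.6
finger_force: 30.0
```

```bash
python3 -m creep '[{"hand":0,"tx":0,"ty":0,"tz":0.001,"spin":0},{"hand":0,"tx":0,"ty":0,"tz":0,"spin":0}]'; python3 -m creep '[{"hand":0,"tx":0,"ty":0,"tz":0.001,"spin":0},{"hand":0,"tx":0,"ty":0,"tz":0,"spin":0}]'
python3 - <<'E'
from h import *
s=cap('scene');t=cap('top')
a=cv2.resize(s["color"][130:260,250:390],(560,520),interpolation=cv2.INTER_CUBIC)
b=cv2.resize(t["color"][125:225,290:350],(240,400),interpolation=cv2.INTER_CUBIC)
o=np.zeros((520,800,3),np.uint8);o[:,:560]=a;o[:400,560:]=b
cv2.imwrite('pics/c4.png',o[:,:,::-1])
E
```

```text
time: 10.22
tool_pos: [589.1, -13.4, 117.7]
tcp_rot: [3.141, -0.0, 3.06]
contact_force: [0.3, -0.5, -2.9]
grip_width: 11.8
finger_force: 30.0
time: 10.48
tool_pos: [589.0, -13.4, 116.6]
tcp_rot: [3.141, -0.0, 3.06]
contact_force: [-0.4, 0.3, -2.8]
grip_width: 11.9
finger_force: 30.0
```

View pics/c4.png

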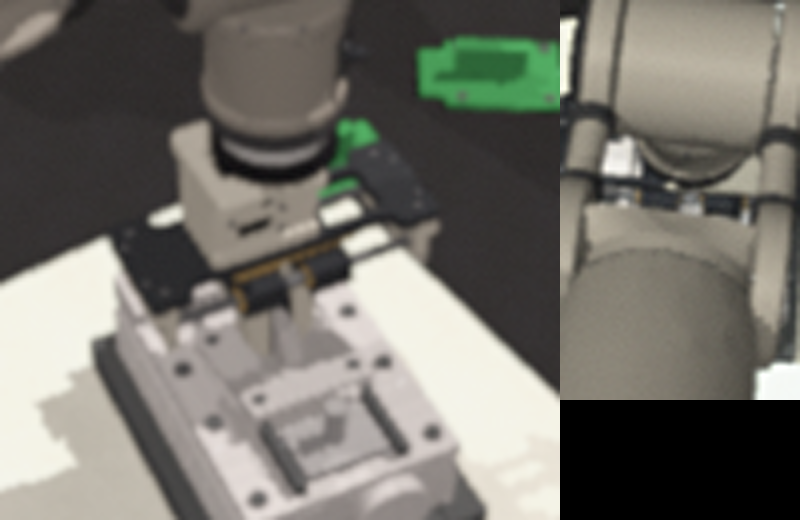

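The scene crop shows the cover over the pocket with its tail raised near the keeper. The tail holes, at about (260,398) and (352,362), look laterally centred between the guides. Next I feel for the floor.

```bash
python3 -m creep '[{"hand":0,"tx":0,"ty":0,"tz":0.001,"spin":0},{"hand":0,"tx":0,"ty":0,"tz":0,"spin":0}]'|egrep 'pos|con'; python3 -m creep '[{"hand":0,"tx":0,"ty":0,"tz":0.001,"spin":0},{"hand":0,"tx":0,"ty":0,"tz":0,"spin":0}]'|egrep 'pos|con'
```

```text
tool_pos: [589.2, -13.4, 115.8]
contact_force: [-0.4, -0.7, -1.5]
tool_pos: [589.4, -13.5, 115.4]
contact_force: [0.7, -0.0, 3.7]
```

```bash
python3 -m creep '[{"hand":0,"tx":0,"ty":0,"tz":-0.001,"spin":0},{"hand":0,"tx":0.006,"ty":0,"tz":0,"spin":0},{"hand":0,"tx":0,"ty":0,"tz":0,"spin":0}]'|egrep 'pos|con'; python3 -m creep '[{"hand":0,"tx":0.006,"ty":0,"tz":0,"spin":0},{"hand":0,"tx":0,"ty":0,"tz":0,"spin":0}]'|egrep 'pos|con';python3 -m creep '[{"hand":0,"tx":0.003,"ty":0,"tz":0,"spin":0},{"hand":0,"tx":0,"ty":0,"tz":0,"spin":0}]'|egrep 'pos|con'
```

```text
tool_pos: [582.5, -12.9, 115.5]
contact_force: [-0.2, -0.2, -1.1]
tool_pos: [576.2, -12.3, 115.5]
contact_force: [-1.0, 0.8, -1.3]
tool_pos: [573.7, -12.1, 115.6]
contact_force: [0.0, -0.3, -1.5]
```

```bash
python3 -m creep '[{"hand":0,"tx":0.002,"ty":0,"tz":0,"spin":0},{"hand":0,"tx":0,"ty":0,"tz":0,"spin":0}]'|egrep 'pos|con'; python3 -m creep '[{"hand":0,"tx":0.0015,"ty":0,"tz":0,"spin":0},{"hand":0,"tx":0,"ty":0,"tz":0,"spin":0}]'|egrep 'pos|con'
```

```text
tool_pos: [572.7, -12.1, 115.9]
contact_force: [2.7, -1.3, -2.9]
tool_pos: [572.3, -12.2, 116.2]
contact_force: [6.4, -0.4, -3.3]
```

```bash
python3 -m creep '[{"hand":0,"tx":-0.002,"ty":0,"tz":0.003,"spin":0},{"hand":0,"tx":0,"ty":0,"tz":0,"spin":0}]'|egrep 'pos|con'; python3 -m creep '[{"hand":0,"tx":-0.002,"ty":0,"tz":0.003,"spin":0},{"hand":0,"tx":0,"ty":0,"tz":0,"spin":0}]'|egrep 'pos|con'
```

```text
tool_pos: [573.7, -12.2, 113.6]
contact_force: [4.2, -0.9, 4.5]
tool_pos: [575.4, -12.4, 110.4]
contact_force: [4.0, -0.7, 4.5]
```

```bash
python3 -m creep '[{"hand":0,"tx":-0.002,"ty":0,"tz":0.003,"spin":0},{"hand":0,"tx":0,"ty":0,"tz":0,"spin":0}]'|egrep 'pos|con'; python3 -m creep '[{"hand":0,"tx":-0.0015,"ty":0,"tz":0.002,"spin":0},{"hand":0,"tx":0,"ty":0,"tz":0,"spin":0}]'|egrep 'pos|con'; python3 -m creep '[{"hand":0,"tx":-0.0005,"ty":0,"tz":0.0015,"spin":0},{"hand":0,"tx":0,"ty":0,"tz":0,"spin":0}]'|egrep 'pos|con'
```

```text
tool_pos: [577.0, -12.5, 107.1]
contact_force: [3.8, 0.2, 4.7]
tool_pos: [578.1, -12.5, 104.7]
contact_force: [3.5, -1.2, 4.4]
tool_pos: [578.7, -12.6, 103.1]
contact_force: [3.3, -0.8, 4.2]
```

```bash
python3 -m creep '[{"hand":0,"tx":0,"ty":0,"tz":0.001,"spin":0},{"hand":0,"tx":0,"ty":0,"tz":0,"spin":0}]'|egrep 'pos|con'; python3 -m creep '[{"hand":0,"tx":0,"ty":0,"tz":0.001,"spin":0},{"hand":0,"tx":0,"ty":0,"tz":0,"spin":0}]'|egrep 'pos|con'
```

```text
tool_pos: [579.0, -12.6, 102.3]
contact_force: [3.6, -1.4, 4.1]
tool_pos: [579.0, -12.7, 102.3]
contact_force: [1.1, -1.2, 10.4]
```

```bash
python3 -m creep '[{"hand":0,"tx":0,"ty":0,"tz":0.001,"spin":0},{"hand":0,"tx":0,"ty":0,"tz":0,"spin":0}]'|egrep 'pos|con'; python3 -m creep '[{"hand":0.4,"tx":0,"ty":0,"tz":-0.003,"spin":0},{"hand":0.4,"tx":0,"ty":0,"tz":0,"spin":0},{"hand":0.4,"tx":0,"ty":0,"tz":0,"spin":0},{"hand":0.4,"tx":0,"ty":0,"tz":0,"spin":0}]'; python3 -m creep '[{"hand":0.4,"tx":0,"ty":0,"tz":-0.02,"spin":0},{"hand":0.4,"tx":0,"ty":0,"tz":-0.04,"spin":0},{"hand":0.4,"tx":-0.02,"ty":0,"tz":-0.03,"spin":0},{"hand":0.4,"tx":0,"ty":0,"tz":0,"spin":0}]'
```

```text
tool_pos: [579.0, -12.7, 102.2]
contact_force: [-1.4, -0.7, 17.0]
time: 14.95
tool_pos: [578.3, -12.5, 102.7]
tcp_rot: [3.141, -0.001, 3.06]
contact_force: [-0.4, -0.2, 0.7]
grip_width: 36.7
finger_force: 0.0
time: 15.45
tool_pos: [600.6, -14.5, 195.6]
tcp_rot: [-3.141, 0.006, 3.06]
contact_force: [0.3, -0.2, -0.3]
grip_width: 37.1
finger_force: 0.0
```

Run:
```python
from h import *
import pickle
s=cap('scene');w=cap('wrist');pickle.dump((s,w),open('c5.pkl','wb'))
a=cv2.resize(s["color"][180:270,270:370],(400,360),interpolation=cv2.INTER_CUBIC)
b=cv2.resize(w["color"][:,180:480],(400,533),interpolation=cv2.INTER_AREA)
o=np.zeros((533,800,3),np.uint8);o[:360,:400]=a;o[:,400:]=b
cv2.imwrite('pics/c5.png',o[:,:,::-1])
```

```text
(no output)
```

View pics/c5.png

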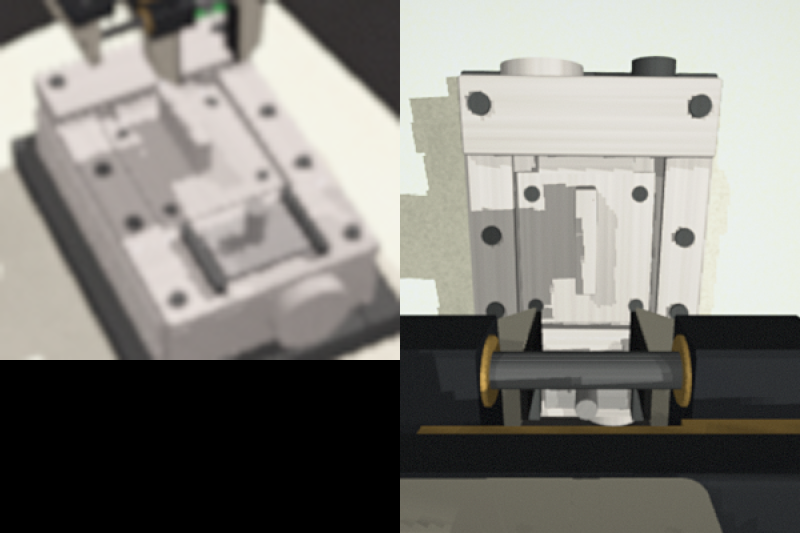

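The wrist crop shows the cover lying in the pocket with its tongue under the lip, the shoulder just before the lip at (517..655,172) and the tail edge at v≈325. The post top is at (587,407). I'll measure the post and go to it.

```bash
python3 - <<'E'
from h import *
import pickle
s,w=pickle.load(open('c5.pkl','rb'))
print(ray(w,180+187*.75,405*.75,127), ray(s,270+256/4,180+203/4,127))
X=np.array([578.3,-12.3]);
for p in(100,95,91): print(p,X+p*np.array([.9967,-.081]))
E
python3 go.py 672 -20 180 -4.65
```

```text
[671.16237032 -18.37373656 127.        ] [673.45152114 -18.07078996 127.        ]
100 [677.97 -20.4 ]
95 [672.9865 -19.995 ]
91 [668.9997 -19.671 ]
t 15.55 tcp [598.  -14.1 192.4] rot [ 1.7999e+02 -8.0000e-02  1.7534e+02] F [-0.1  0.  -0.1] grip 36.8 0.0
shift [-74.3   0.1  12.3] spin -0.01
```

```bash
python3 -m creep '[{"hand":0.4,"tx":-0.037,"ty":0,"tz":0,"spin":0},{"hand":0.4,"tx":-0.037,"ty":0,"tz":0,"spin":0},{"hand":0.4,"tx":0,"ty":0,"tz":0,"spin":0},{"hand":0.4,"tx":0,"ty":0,"tz":0.04,"spin":0},{"hand":0.4,"tx":0,"ty":0,"tz":0,"spin":0}]'|egrep 'pos|con'; python3 -m creep '[{"hand":0.4,"tx":0,"ty":0,"tz":0,"spin":0}]'>/dev/null; python3 go.py 672 -19.2 117 -4.65
```

```text
tool_pos: [668.9, -19.7, 149.0]
contact_force: [-0.9, 0.3, 0.4]
t 16.3 tcp [672.  -20.2 153.9] rot [ 1.8000e+02 -1.0000e-02  1.7533e+02] F [-1.   0.1  0.7] grip 36.7 0.0
shift [ 0.   1.  36.9] spin -0.02
```

```bash
python3 -m creep '[{"hand":0.4,"tx":0,"ty":0.001,"tz":0.02,"spin":0},{"hand":0.4,"tx":0,"ty":0,"tz":0.016,"spin":0},{"hand":0.4,"tx":0,"ty":0,"tz":0,"spin":0},{"hand":0.4,"tx":0,"ty":0,"tz":0,"spin":0}]'|egrep 'pos|con'; python3 -m creep '[{"hand":0,"tx":0,"ty":0,"tz":0,"spin":0},{"hand":0,"tx":0,"ty":0,"tz":0,"spin":0},{"hand":0,"tx":0,"ty":0,"tz":0,"spin":0},{"hand":0,"tx":0,"ty":0,"tz":0,"spin":0},{"hand":0,"tx":0,"ty":0,"tz":0,"spin":0}]'
```

```text
tool_pos: [672.8, -19.3, 118.1]
contact_force: [-0.2, 1.1, -0.2]
time: 17.42
tool_pos: [672.5, -19.9, 117.6]
tcp_rot: [-3.141, 0.001, 3.06]
contact_force: [-0.7, -3.4, 2.5]
grip_width: 13.5
finger_force: 30.0
```

```bash
python3 -m creep '[{"hand":0,"tx":0.006,"ty":0,"tz":0,"spin":0},{"hand":0,"tx":0.008,"ty":0,"tz":0,"spin":0},{"hand":0,"tx":0,"ty":0,"tz":0,"spin":0}]'|egrep 'pos|con';python3 -m creep '[{"hand":0,"tx":0.007,"ty":0,"tz":0,"spin":0},{"hand":0,"tx":0.007,"ty":0,"tz":0,"spin":0},{"hand":0,"tx":0,"ty":0,"tz":0,"spin":0},{"hand":0,"tx":0,"ty":0,"tz":0,"spin":0}]'
```

```text
tool_pos: [657.8, -18.5, 117.6]
contact_force: [-1.8, -3.9, 4.0]
time: 18.3
tool_pos: [643.9, -17.2, 117.5]
tcp_rot: [-3.141, -0.001, 3.06]
contact_force: [-1.8, -4.8, 4.2]
grip_width: 13.3
finger_force: 30.0
```

```bash
python3 -m creep '[{"hand":0,"tx":0.004,"ty":0,"tz":0,"spin":0},{"hand":0,"tx":0,"ty":0,"tz":0,"spin":0}]'|egrep 'pos|con';python3 -m creep '[{"hand":0,"tx":0.002,"ty":0,"tz":0,"spin":0},{"hand":0,"tx":0,"ty":0,"tz":0,"spin":0}]'|egrep 'pos|con';python3 -m creep '[{"hand":0,"tx":0.002,"ty":0,"tz":0,"spin":0},{"hand":0,"tx":0,"ty":0,"tz":0,"spin":0}]'|egrep 'pos|con'
```

```text
tool_pos: [640.5, -16.9, 117.5]
contact_force: [-0.7, -5.0, 2.7]
tool_pos: [638.7, -16.7, 117.6]
contact_force: [1.2, -4.7, 2.8]
tool_pos: [636.8, -16.5, 117.6]
contact_force: [0.6, -4.4, 2.8]
```

```bash
python3 -m creep '[{"hand":0,"tx":0.002,"ty":0,"tz":0,"spin":0},{"hand":0,"tx":0,"ty":0,"tz":0,"spin":0}]'|egrep 'pos|con|wid';python3 -m creep '[{"hand":0,"tx":0.002,"ty":0,"tz":0,"spin":0},{"hand":0,"tx":0,"ty":0,"tz":0,"spin":0}]'|egrep 'pos|con';python3 -m creep '[{"hand":0,"tx":0.001,"ty":0,"tz":0,"spin":0},{"hand":0,"tx":0,"ty":0,"tz":0,"spin":0}]'|egrep 'pos|con'
```

```text
tool_pos: [634.8, -16.4, 117.6]
contact_force: [1.1, -4.7, 3.0]
grip_width: 12.9
tool_pos: [634.5, -16.3, 117.6]
contact_force: [7.5, -5.1, -2.0]
tool_pos: [634.5, -16.3, 117.6]
contact_force: [11.4, -4.1, -3.2]
```

```bash
python3 -m creep '[{"hand":0,"tx":0.002,"ty":0,"tz":0,"spin":0},{"hand":0,"tx":0,"ty":0,"tz":0,"spin":0}]'|egrep 'pos|con|wid'; python3 -m creep '[{"hand":0.4,"tx":0,"ty":0,"tz":0,"spin":0},{"hand":0.4,"tx":0,"ty":0,"tz":0,"spin":0},{"hand":0.4,"tx":0,"ty":0,"tz":0,"spin":0},{"hand":0.4,"tx":0,"ty":0,"tz":-0.03,"spin":0},{"hand":0.4,"tx":0,"ty":0,"tz":-0.06,"spin":0}]'|egrep 'pos|con|wid';python3 -m creep '[{"hand":0.4,"tx":-0.05,"ty":0,"tz":-0.02,"spin":0},{"hand":0.4,"tx":0,"ty":0,"tz":0,"spin":0},{"hand":0.4,"tx":0,"ty":0,"tz":0,"spin":0}]'
python3 - <<'E'
from h import *
s=cap('scene');w=cap('wrist')
a=cv2.resize(s["color"][180:270,270:370],(400,360),interpolation=cv2.INTER_CUBIC)
b=cv2.resize(w["color"][:,180:480],(400,533),interpolation=cv2.INTER_AREA)
o=np.zeros((533,800,3),np.uint8);o[:360,:400]=a;o[:,400:]=b
cv2.imwrite('pics/c6.png',o[:,:,::-1])
for j in(34,40): print(j,[((proj(c,[580+(100-j)*.9967,-12.3-(100-j)*.081,127])-q)*m).round() for c,q,m in((s,[270,180],4),(w,[180,0],4/3))])
E
```

```text
tool_pos: [634.3, -16.4, 117.7]
contact_force: [18.4, -4.8, -8.4]
grip_width: 13.1
tool_pos: [627.8, -15.2, 205.4]
contact_force: [1.3, -0.5, -0.0]
grip_width: 36.7
time: 21.05
tool_pos: [678.3, -19.4, 225.8]
tcp_rot: [3.141, -0.003, 3.06]
contact_force: [-1.1, -0.4, -0.3]
grip_width: 36.4
finger_force: 0.0
34 [array([232., 173.]), array([183., 222.])]
40 [array([228., 166.]), array([183., 212.])]
```

View pics/c6.png

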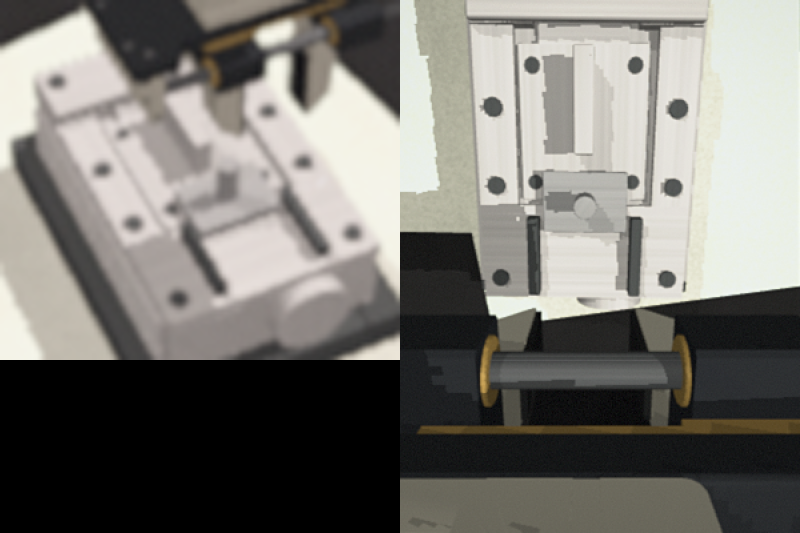

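The keeper covers the tail, with its post at (586,205), right at the shut position. The cover lies flat and nothing is touching it.

```bash
python3 -c "
from plant import *
print(close_job())"
```

```text
the job is handed in; nothing more can be done
None
```

The cover is in its pocket, tongue under the lip and lying flat; the keeper is pushed to its stop over the tail, the gripper is clear, and the job was handed in after about 21 s on the robot's clock.

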